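# Make up two tasting trays from the bakery stock

## Robot

A 6-joint arm with a two-finger parallel gripper is mounted at the origin on the work surface. World frame = base frame: x ahead of the robot, y to its left, z up, the work surface at z = 0. Lengths are in mm, angles in rad, forces in N, time in s.
With the tool pointing down it reaches from about 300 to 875 mm from the base axis. Payload 4.2 kg.
Tool frame: the origin (TCP) lies midway between the tips of the shut fingers; the grasp point (between the pads) lies 19 mm behind it; z points along the fingers, y is the line along which they close (so a half turn about z gives the same grasp; the last joint's range is limited). The gripper opens to 85 mm and grips with 20 to 120 N. Pads are 22 mm wide; open, the fingers measure 114 mm over their backs; the gripper's body (76 mm by 85 mm) begins 54 mm behind the grasp point. The pads swing forward as they close: fully open they stand 13 mm farther back than shut.
Start: joints at [-1.24, 0.32, 1.565, -0, 1.257, -0.02], TCP at [197.602, -539.995, 231.338] pointing down, gripper open.
Joint ranges: [-3.11, 3.11], [-0.84, 2.01], [0.21, 2.61], [-1.34, 4.49], [0.05, 2.63], [-2.56, 2.56]. Speed limits (rad/s): [2.57, 2.57, 3.14, 3.14, 3.14, 3.14].

## Interface

Orientations are given as a unit quaternion [w, x, y, z].
In Python, from bench import r gives the robot as it stands.
- The arm moves only by the tool apply_moves, never from a script. Its argument "series" is text: rows parted by semicolons, each of 7 numbers parted by spaces: the shift along the world's x, y, z in units of 30 mm (1.0 is 30 mm), then the turn, a rotation vector about the world's x, y, z in units of 5 degrees (1.0 is 5 degrees), then the finger opening in mm, from 0 to 85.4. A call has 1 to 12 rows; each row shifts and turns the commanded pose from where the row before left it; what a row does not reach is not made up. A row lasts 1/10 s, in which the tool goes at most 50 mm and 8.59 degrees, less where a joint would pass 70% of its speed; a pose out of reach is approached as far as the arm can. A call is refused whole if a number of a shift passes 1 or a number of a turn 1, either way. A call with a gripper value outside its range is refused whole. The fingers move at their own pace and stop on an object; "newtons" is the grip in N (left out, the last holds). Time passes only in rows, so rows that do not move let the fingers close. It gives the time, the measured TCP pose, the force, the opening and the grip force at its end, in the units of the state.
- r.state(): the state, without advancing time (a new reading comes with each control period).
- r.camera(name): name is "scene" or "top" or "wrist"; returns a dict with "pixels" (384x512x3 uint8, red, green, blue), "fov_y" (degrees; the focal length in pixels is half the picture's height over the tangent of half this angle, whatever the lens; pixels are square), "cx", "cy" (the principal point, pixels), "k1" (the pictures are not rectified: a ray, as slopes to the right and down, at radius r is drawn at 1 + k1 r^2 times it, then the intrinsics apply), "T" (4x4, takes a point from camera to world coordinates). Camera axes: x right, y up, looking along -z (the intrinsics and any distortion apply to the point x, -y, -z); pixel columns grow to the right and rows downward; lengths in mm; the calibration is good to about 2 mm. A picture is of the moment at which its call begins. There is no depth.
- r.close_job(): hands the job in; it is judged then, once.
The state is a dict: "time": time; "joint_pos": joint angles; "joint_velocities": joint speeds; "tau": joint torques, N m; "position": TCP position; "tool_rot": TCP orientation; "wrist_force": force on the tool from outside, world axes, zero at the start; "moment": the same for the moment, N m; "grip_width": finger opening in mm; "grasp_force": force on a finger pad.
Only numpy, scipy, OpenCV 4.12 (cv2) and the standard library are available. Lean on these libraries where they do the work, as an engineer would, in place of code of your own. Each camera call takes 0.05 s, during which the arm holds its last target. There are 200 camera calls.

## Task

Make up the two wooden tasting trays for the judges. On the larger tray lay the small baguette in the long bay and the ring roll in the wider of the two small bays, and stand the wide jar in the narrowest bay; on the smaller tray lay the croissant in the larger bay and stand the slim jar in the narrow one. Set each piece down on the base of its bay, right way up, without dropping it, and leave the star roll and the plaited bun where they lie.

Things in the scene. Friction and masses are not known exactly. Their poses are not given: they have to be found in the camera images.
- baguette_mid (a point): Small crusty baguette lying on the bench: 140 mm long, 41 mm wide, 41 mm high, tapered ends, pale slashes on top, about 90 g. The point is its centre, half-way up (20.5 mm above what it lies on); its x axis runs along the loaf, z up. Hold it across its width, at the middle.
- croissant_mid (a point): Croissant lying on the bench: 100 mm from tip to tip, thick middle 45 mm wide and 45 mm high, ridged segments, about 60 g. The point is the centre of its thick middle, half-way up (22.5 mm above what it lies on); x runs along the croissant, the horns bend about 14 mm towards +y; z up. Hold it across the thick middle (along its y).
- ring_roll_mid (a point): Small ring-shaped roll (bagel) lying flat: 63 mm outside diameter, 28 mm high, with a small hole (7 mm) in its centre, about 50 g. The point is on its axis, half-way up (14 mm above what it lies on); z up. Hold it across its full diameter, any direction.
- wide_jar_mid (a point): The wide preserve jar, standing, closed, with a brass lid: 58 mm diameter (body and lid), 70 mm high, about 280 g. The point is on its axis, half-way up (35 mm above what it stands on); z up along the jar.
- slim_jar_mid (a point): The slim preserve jar, standing, closed, with a brass lid: 44 mm diameter (body and lid), 96 mm high, about 200 g. The point is on its axis, half-way up (48 mm above what it stands on); z up along the jar.
- large_tray: Larger wooden tray, fixed, 188 (x) by 250 mm (y), three bays. Origin: centre of its underside, z up. Base 5 mm thick; rim and battens 6 mm thick, tops 18 mm above the bench. Bays, inside x by y, and centres in the tray's frame (mm): long bay 176 by 116 at (0, 61); ring-roll bay, wider of the small ones, 96 by 116 at (-40, -61); jar bay, narrowest, 74 by 116 at (51, -61).
- small_tray: Smaller wooden tray, fixed, 130 (x) by 216 mm (y), two bays. Origin: centre of its underside, z up. Base 5 mm thick; rim and batten 6 mm thick, tops 18 mm above the bench. Bays, inside x by y, and centres in the tray's frame (mm): larger bay 118 by 124 at (0, 40); narrow jar bay 118 by 74 at (0, -65).
- star_roll_mid (a point): Star roll with six lobes, 72 mm across, 30 mm high, loose on the bench: not wanted, to be left where it lies. The point is its centre, half-way up.
- plaited_bun_mid (a point): Small plaited bun, 110 mm long (its x), about 45 mm wide, 40 mm high, loose on the bench: not wanted, to be left where it lies. The point is its centre, half-way up.
Mind the look-alikes: they are no part of the job. What is shaped like the part that bears wide_jar_mid but green is not meant.

How it is judged:
By the outcome, as a careful person would: the job done as asked, in the order asked, and still so for the second after the job is handed in, with the robot touching nothing.
It also fails if it takes over 125 s, if anything falls off the work surface, if the arm or the gripper's body presses on something with over 40 N, if the wrist force passes 120 N, or if a joint passes its speed limit or range.

## Working session

There is one attempt and no reset: what is moved stays moved. The work goes in short steps, Python scripts to look and compute and a tool call to move; the robot and the scene stay as the last step left them, time stands still between calls to the robot, and variables do not carry over. Pictures are saved under pics/ and viewed, at most 14 in all, crops included, and the job is handed in when it is done.

Besides the shell and the picture viewer there is one more tool, called as a command line: name --argument value ..., lists and objects as JSON in quotes. apply_moves: Moves the arm, as the interface text tells. Its arguments: {"type":"object","properties":{"series":{"type":"string"},"newtons":{"type":"number"}},"required":["series"]}

```bash
mkdir -p pics; ls; python3 - <<'E'
from bench import r
import cv2
for n in ("scene","top"):
    c=r.camera(n); cv2.imwrite(f"pics/{n}0.png",cv2.resize(c["pixels"][:,:,::-1],(800,600),interpolation=cv2.INTER_CUBIC))
    print(n,c["fov_y"],c["cx"],c["cy"],c["k1"],c["T"])
print(r.state())
E
```

```text
pics
scene 48.64424343469899 259.80020950880163 182.99724713813592 -0.01164076325192867 [[ 3.58608849e-01 -7.30715158e-01  5.80908815e-01  9.98932451e+02]
 [ 9.33411675e-01  2.88642078e-01 -2.13139380e-01 -2.03138549e+02]
 [-1.19305512e-02  6.18660738e-01  7.85567663e-01  7.89809314e+02]
 [ 0.00000000e+00  0.00000000e+00  0.00000000e+00  1.00000000e+00]]
top 47.14874773108841 247.94574131781567 195.46547784855062 -0.01354209378203171 [[-4.14997236e-03  9.91610664e-01 -1.29193917e-01  3.44425078e+02]
 [-9.99790300e-01 -6.70517252e-03 -1.93493511e-02 -1.72511863e+01]
 [-2.00532904e-02  1.29086526e-01  9.91430549e-01  1.07784722e+03]
 [ 0.00000000e+00  0.00000000e+00  0.00000000e+00  1.00000000e+00]]
{'time': 0.1, 'joint_pos': array([-1.23999294e+00,  3.20202304e-01,  1.56558169e+00,  6.13726977e-05,
        1.25740819e+00, -2.00118987e-02]), 'joint_velocities': array([ 0.00204639, -0.00221454, -0.00331609, -0.00063664,  0.00040976,
       -0.00022442]), 'tau': array([ 1.15011040e-03, -4.16406190e+01, -2.34704018e+01,  1.39329413e-04,
        4.89790706e-03,  2.28764344e-05]), 'position': array([ 197.47439836, -539.55509092,  230.57151091]), 'tool_rot': array([-7.94647918e-04,  9.84656823e-01,  1.74500145e-01, -9.49484350e-05]), 'wrist_force': array([-0.09815805,  0.00403587, -0.57091634]), 'moment': array([0.01289369, 0.02406449, 0.01405318]), 'grasp_force': 0.0, 'grip_width': 85.51606196991115}
```

View pics/top0.png

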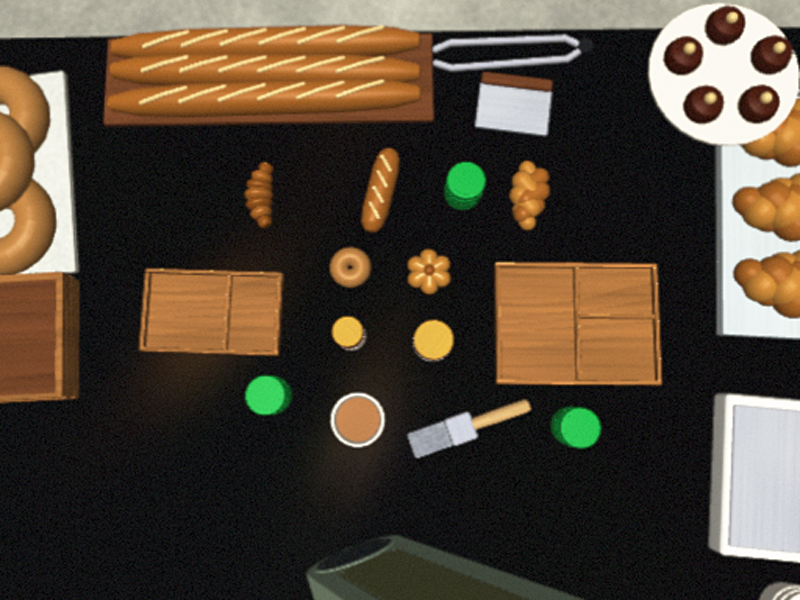

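View pics/scene0.png

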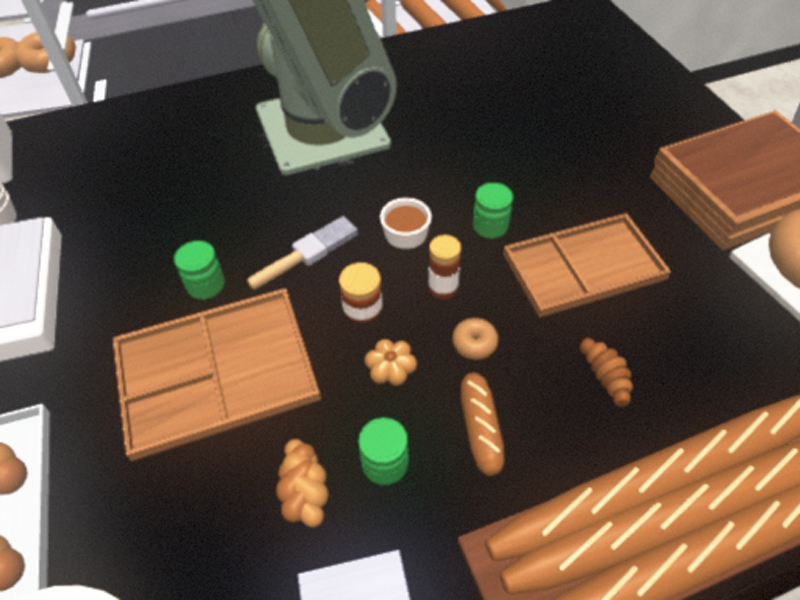

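Top view: the brass-lidded jars at (348,332) (slim) and (434,340) (wide) fit; the green-lidded/green-bodied ones at (465,185), (268,395) and (577,428) are look-alikes. Wanted: ring at (350,267), baguette at (380,190), croissant at (260,195). Not wanted: star at (429,271), plait at (530,194). Larger tray at (578,324), with its long bay on the +y side. Smaller tray at (211,311).

```bash
cat > h.py <<'E'
import numpy as np, cv2
def ray(c,u,v):
    h=c["pixels"].shape[0]; f=h/2/np.tan(np.radians(c["fov_y"]/2))
    K=np.array([[f,0,c["cx"]],[0,f,c["cy"]],[0,0,1]])
    p=cv2.undistortPoints(np.array([[[u,v]]],float),K,np.array([c["k1"],0,0,0.]))[0,0]
    T=np.array(c["T"]); return T[:3,3], T[:3,:3]@np.array([p[0],-p[1],-1])
def at_z(c,u,v,z):
    o,d=ray(c,u,v); return (o+d*(z-o[2])/d[2])[:2]
def proj(c,P):
    h=c["pixels"].shape[0]; f=h/2/np.tan(np.radians(c["fov_y"]/2)); T=np.array(c["T"])
    q=T[:3,:3].T@(np.asarray(P,float)-T[:3,3]); x=q[0]/-q[2]; y=-q[1]/-q[2]; s=1+c["k1"]*(x*x+y*y)
    return np.array([c["cx"]+f*x*s, c["cy"]+f*y*s])
def blob(c,u,v,lo=60,sel=None):
    "component holding (u,v) of bright pixels -> contour, world-plane use"
    im=c["pixels"]; m=(im.max(2)>lo) if sel is None else sel(im.astype(int))
    n,l=cv2.connectedComponents(m.astype(np.uint8))
    k=(l==l[int(v),int(u)]).astype(np.uint8)
    return k, max(cv2.findContours(k,cv2.RETR_EXTERNAL,cv2.CHAIN_APPROX_NONE)[0],key=len)[:,0].astype(float)
E
cat > m.py <<'E'
from bench import r
from h import *
c=r.camera("top"); S=1.5625
brass=lambda im:(im[...,0]>130)&(im[...,1]>90)&(im[...,1]>im[...,0]*.6)&(im[...,2]<im[...,1]*.65)
def rep(n,u,v,z,sel=None,mid=None):
    k,ct=blob(c,u/S,v/S,sel=sel)
    W=np.array([at_z(c,*p,z) for p in ct]); (cx,cy),sz,a=cv2.minAreaRect(W.astype(np.float32))
    m=cv2.moments(W.astype(np.float32).reshape(-1,1,2))
    print(n,"px",k.sum(),"rect",np.round([cx,cy,*sz,a],1),"cent",np.round([m["m10"]/m["m00"],m["m01"]/m["m00"]],1))
    return W
rep("bag",380,190,20.5); W=rep("croi",260,195,20); rep("ring",350,255,14)
rep("wide",434,340,70,brass); rep("slim",348,332,96,brass)
rep("star",429,285,15); rep("plait",530,194,18)
rep("large",540,300,18); rep("small",190,300,18)
cv2.imwrite("pics/crop1.png",cv2.resize(c["pixels"][90:250,80:430,::-1],(800,366),interpolation=cv2.INTER_CUBIC))
E
python3 m.py
```

```text
bag px 849 rect [668.8  14.8  42.4 140.6  76.3] cent [668.6  15. ]
croi px 554 rect [661.9 209.2 105.4  45.    1.1] cent [662.6 206. ]
ring px 543 rect [545.5  63.4  63.6  62.8  44.6] cent [545.4  62.9]
wide px 501 rect [425.6 -64.   55.   55.2  89.5] cent [425.6 -64. ]
slim px 298 rect [435.4  60.3  40.6  40.5   0. ] cent [435.8  60.3]
star px 609 rect [536.9 -61.7  66.   72.1  89.5] cent [537.3 -60.8]
plait px 814 rect [ 658.3 -221.3   61.7  110.1   88. ] cent [ 660.9 -220.7]
large px 8329 rect [ 454.8 -289.2  254.9  191.6   89.5] cent [ 454.1 -289.1]
small px 4860 rect [475.7 280.1 221.3 133.8  87.7] cent [475.8 279.9]
```

View pics/crop1.png

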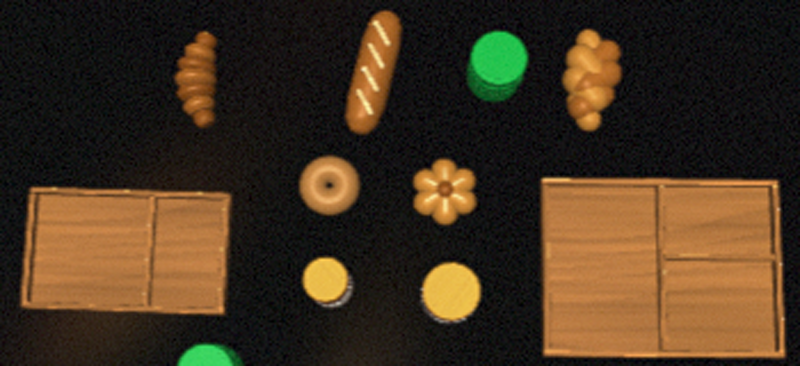

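Sizes agree with the given ones (baguette 42×141, ring 63, lids ~56 and ~41, trays ±2 mm). The crop confirms the brass-lid jars at (452,292) wide and (326,280) slim; the green ones are decoys. Starting with the baguette at (669, 15), yaw -13.7°.

apply_moves --series "0.786 0.925 -0.2 0 0 -0.338 70;0.786 0.925 -0.2 0 0 -0.338 70;0.786 0.925 -0.2 0 0 -0.338 70;0.786 0.925 -0.2 0 0 -0.338 70;0.786 0.925 -0.2 0 0 -0.338 70;0.786 0.925 -0.2 0 0 -0.338 70;0.786 0.925 -0.2 0 0 -0.338 70;0.786 0.925 -0.2 0 0 -0.338 70;0.786 0.925 -0.2 0 0 -0.338 70;0.786 0.925 -0.2 0 0 -0.338 70" --newtons 30

```text
time: 1.15
position: [434.1, -261.2, 171.0]
tool_rot: [-0.0, 1.0, 0.027, -0.0]
wrist_force: [0.0, -1.2, -0.5]
grip_width: 69.9
grasp_force: 0.0
```

apply_moves --series "0.786 0.925 -0.2 0 0 -0.338 70;0.786 0.925 -0.2 0 0 -0.338 70;0.786 0.925 -0.2 0 0 -0.338 70;0.786 0.925 -0.2 0 0 -0.338 70;0.786 0.925 -0.2 0 0 -0.338 70;0.786 0.925 -0.2 0 0 -0.338 70;0.786 0.925 -0.2 0 0 -0.338 70;0.786 0.925 -0.2 0 0 -0.338 70;0.786 0.925 -0.2 0 0 -0.338 70;0.786 0.925 -0.2 0 0 -0.338 70;0 0 0 0 0 0 70;0 0 0 0 0 0 70"

```text
time: 2.35
position: [668.8, 15.5, 110.4]
tool_rot: [0.0, 0.993, -0.118, -0.001]
wrist_force: [-0.1, -1.0, 0.7]
grip_width: 69.8
grasp_force: 0.0
```

apply_moves --series "0 -0.01 -0.9 0 0 0 70;0 0 -0.9 0 0 0 70;0 0 -0.9 0 0 0 70;0 0 -0.6 0 0 0 70;0 0 -0.3 0 0 0 70;0 0 0 0 0 0 30;0 0 0 0 0 0 30;0 0 0 0 0 0 30;0 0 0 0 0 0 30;0 0 0 0 0 0 30;0 0 0 0 0 0 30;0 0 0 0 0 0 30" --newtons 30

```text
time: 3.55
position: [669.9, 14.6, 4.6]
tool_rot: [0.0, 0.993, -0.119, 0.001]
wrist_force: [-1.2, -0.8, 6.0]
grip_width: 39.5
grasp_force: 31.5
```

apply_moves --series "0 0 0.5 0 0 0 30;0 0 0.9 0 0 0 30;0 0 1 0 0 0 30;0 0 1 0 0 0 30;0 0 0 0 0 0 30"

```text
time: 4.05
position: [672.1, 14.9, 110.9]
tool_rot: [-0.001, 0.993, -0.119, 0.005]
wrist_force: [1.0, -0.1, 0.2]
grip_width: 40.0
grasp_force: 30.8
```

apply_moves --series "-0.36 -0.4 0 0 0 0.13 30;-0.72 -0.81 0 0 0 0.262 30;-0.72 -0.81 0 0 0 0.262 30;-0.72 -0.81 0 0 0 0.262 30;-0.72 -0.81 0 0 0 0.262 30;-0.72 -0.81 0 0 0 0.262 30;-0.72 -0.81 0 0 0 0.262 30;-0.72 -0.81 0 0 0 0.262 30;-0.72 -0.81 0 0 0 0.262 30;-0.72 -0.81 0 0 0 0.262 30;-0.36 -0.4 0 0 0 0.13 30;0 0 0 0 0 0 30"

```text
time: 5.25
position: [449.9, -228.8, 104.1]
tool_rot: [-0.001, 1.0, -0.007, -0.002]
wrist_force: [0.4, 0.1, -1.4]
grip_width: 39.6
grasp_force: 30.8
```

```bash
python3 - <<'E'
from bench import r
from h import *
c=r.camera("scene"); a=c["pixels"]; b=r.camera("wrist")["pixels"]
cv2.imwrite("pics/b1.png",cv2.resize(np.hstack([a,b])[:,:,::-1],(800,300),interpolation=cv2.INTER_AREA))
print({k:r.state()[k] for k in("position","wrist_force","grip_width","grasp_force")})
E
```

```text
{'position': array([ 452.08946351, -227.75458567,  104.52361314]), 'wrist_force': array([ 0.30171474,  0.5146096 , -0.76845367]), 'grip_width': 39.64425989100249, 'grasp_force': 30.76310634613037}
```

View pics/b1.png

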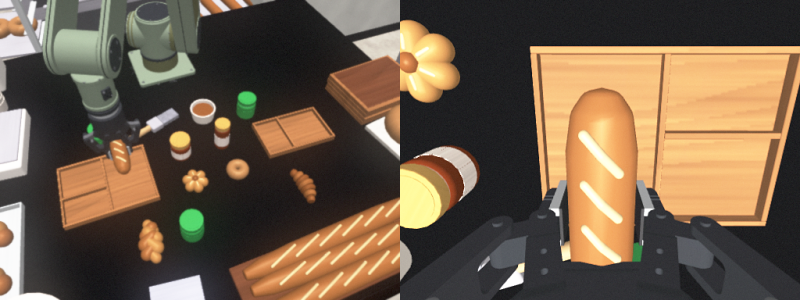

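The baguette is held level and straight over the long bay (tray at (655,130), loaf at (600,180)). Lowering it.

apply_moves --series "0.09 0 -0.8 0 0 0 30;0 0 -0.9 0 0 0 30;0 0 -0.7 0 0 0 30;0 0 -0.4 0 0 0 30;0 0 -0.2 0 0 0 30;0 0 -0.1 0 0 0 30;0 0 0 0 0 0 30;0 0 0 0 0 0 30"

```text
time: 6.15
position: [456.5, -228.3, 13.1]
tool_rot: [0.0, 1.0, -0.005, 0.001]
wrist_force: [-0.1, -0.9, -0.4]
grip_width: 39.2
grasp_force: 30.8
```

apply_moves --series "0 0 -0.05 0 0 0 30;0 0 -0.03 0 0 0 30;0 0 0 0 0 0 30;0 0 0 0 0 0 30"

```text
time: 6.55
position: [455.9, -228.0, 10.0]
tool_rot: [0.0, 1.0, -0.005, 0.0]
wrist_force: [-0.2, 0.4, -0.3]
grip_width: 39.6
grasp_force: 30.8
```

apply_moves --series "0 0 -0.04 0 0 0 30;0 0 0 0 0 0 30;0 0 0 0 0 0 30"

```text
time: 6.85
position: [456.0, -228.1, 9.6]
tool_rot: [0.0, 1.0, -0.005, 0.0]
wrist_force: [-1.4, 0.0, 6.7]
grip_width: 39.4
grasp_force: 31.7
```

apply_moves --series "0 0 0 0 0 0 64;0 0 0 0 0 0 64;0 0 0 0 0 0 64;0 0 0 0 0 0 64;0 0 0.5 0 0 0 64;0 0 1 0 0 0 64;0 0 1 0 0 0 64;0 0 1 0 0 0 85"

```text
time: 7.65
position: [455.7, -227.9, 114.6]
tool_rot: [-0.0, 1.0, -0.005, -0.0]
wrist_force: [0.9, 0.0, -0.8]
grip_width: 76.4
grasp_force: 0.0
```

apply_moves --series "0.271 0.882 0 0 0 0 85;0.271 0.882 0 0 0 0 85;0.271 0.882 0 0 0 0 85;0.271 0.882 0 0 0 0 85;0.271 0.882 0 0 0 0 85;0.271 0.882 0 0 0 0 85;0.271 0.882 0 0 0 0 85;0.271 0.882 0 0 0 0 85;0.271 0.882 0 0 0 0 85;0.271 0.882 0 0 0 0 85;0.271 0.882 0 0 0 0 85;0 0 0 0 0 0 85"

```text
time: 8.85
position: [546.3, 65.7, 113.6]
tool_rot: [-0.0, 1.0, -0.004, 0.0]
wrist_force: [0.3, 0.6, 0.7]
grip_width: 85.2
grasp_force: 0.0
```

```bash
python3 - <<'E'
from bench import r
from h import *
a=r.camera("top"); b=r.camera("wrist")
cv2.imwrite("pics/r1.png",cv2.resize(np.hstack([a["pixels"],b["pixels"]])[:,:,::-1],(800,300),interpolation=cv2.INTER_AREA))
print({k:r.state()[k] for k in("position","tool_rot","wrist_force","grip_width")}, proj(b,[545.5,63.2,14]))
E
```

```text
{'position': array([545.05311421,  63.33261049, 113.40702458]), 'tool_rot': array([ 2.65622409e-04,  9.99989148e-01, -4.63172792e-03, -4.24144511e-04]), 'wrist_force': array([-0.47018646, -0.6688549 , -0.8233943 ]), 'grip_width': 85.08576696264319} [258.30425731 187.65366408]
```

View pics/r1.png

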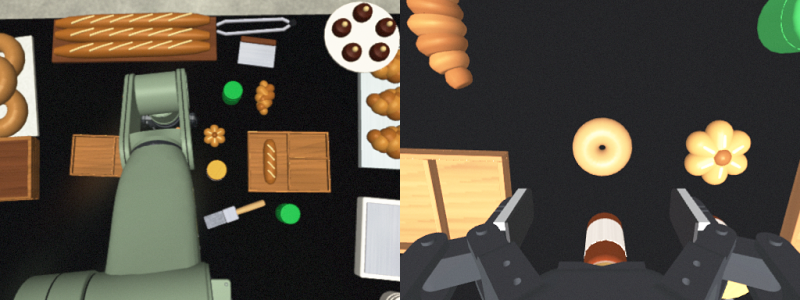

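The baguette lies in the long bay at top-view (270,160), and the ring's hole appears at wrist (258,188), exactly where predicted. Going down.

apply_moves --series "0 0 -0.9 0 0 0 85;0 0 -0.9 0 0 0 85;0 0 -0.9 0 0 0 85;0 0 -0.7 0 0 0 85;0 0 -0.38 0 0 0 85;0 0 0 0 0 0 50;0 0 0 0 0 0 50;0 0 0 0 0 0 50;0 0 0 0 0 0 50;0 0 0 0 0 0 50;0 0 0 0 0 0 50" --newtons 30

```text
time: 10.05
position: [545.6, 63.1, 0.8]
tool_rot: [0.0, 1.0, -0.005, 0.0]
wrist_force: [-0.3, 0.0, 1.6]
grip_width: 62.1
grasp_force: 33.0
```

apply_moves --series "0 0 0.4 0 0 0 50;0 0 0.8 0 0 0 50;0 0 1 0 0 0 50;0 0 1 0 0 0 50;-0.146 -0.46 0.8 0 0 0 50;-0.292 -0.917 0 0 0 0 50;-0.292 -0.917 0 0 0 0 50;-0.292 -0.917 0 0 0 0 50;-0.292 -0.917 0 0 0 0 50;-0.292 -0.917 0 0 0 0 50;-0.292 -0.917 0 0 0 0 50;-0.292 -0.917 0 0 0 0 50"

```text
time: 11.25
position: [479.2, -144.3, 121.2]
tool_rot: [0.0, 1.0, -0.005, 0.0]
wrist_force: [0.7, -0.8, 0.1]
grip_width: 62.0
grasp_force: 33.0
```

apply_moves --series "-0.292 -0.917 0 0 0 0 50;-0.292 -0.917 0 0 0 0 50;-0.292 -0.917 0 0 0 0 50;-0.292 -0.917 0 0 0 0 50;-0.292 -0.917 0 0 0 0 50;-0.292 -0.917 0 0 0 0 50;-0.292 -0.917 0 0 0 0 50;-0.146 -0.46 0 0 0 0 50;0 0 0 0 0 0 50;0 0 0 0 0 0 50"

```text
time: 12.25
position: [413.9, -348.9, 120.5]
tool_rot: [-0.0, 1.0, -0.006, -0.0]
wrist_force: [0.6, 0.7, -1.0]
grip_width: 62.3
grasp_force: 33.0
```

apply_moves --series "0 0 -0.8 0 0 0 50;0 0 -0.9 0 0 0 50;0 0 -0.9 0 0 0 50;0 0 -0.7 0 0 0 50;0 0 -0.35 0 0 0 50;0 0 -0.08 0 0 0 50;0 0 0 0 0 0 50;0 0 0 0 0 0 50"

```text
time: 13.05
position: [414.7, -350.0, 9.5]
tool_rot: [0.001, 1.0, -0.005, 0.001]
wrist_force: [-0.3, 0.2, 0.0]
grip_width: 62.2
grasp_force: 33.0
```

apply_moves --series "0 0 -0.06 0 0 0 50;0 0 0 0 0 0 50;0 0 0 0 0 0 50"

```text
time: 13.35
position: [414.0, -349.8, 7.0]
tool_rot: [0.0, 1.0, -0.005, 0.0]
wrist_force: [-0.3, -0.3, -0.4]
grip_width: 62.3
grasp_force: 33.0
```

apply_moves --series "0 0 -0.03 0 0 0 50;0 0 0 0 0 0 50;0 0 0 0 0 0 50"

```text
time: 13.65
position: [414.0, -349.8, 5.9]
tool_rot: [0.0, 1.0, -0.005, 0.0]
wrist_force: [0.3, -0.1, 1.1]
grip_width: 62.0
grasp_force: 33.3
```

apply_moves --series "0 0 0 0 0 0 77;0 0 0 0 0 0 77;0 0 0 0 0 0 77;0 0 0 0 0 0 77;0 0 0.3 0 0 0 77;0 0 0.7 0 0 0 77;0 0 1 0 0 0 77;0 0 1 0 0 0 85;0 0 1 0 0 0 85"

```text
time: 14.55
position: [413.8, -349.6, 127.6]
tool_rot: [0.0, 1.0, -0.005, 0.0]
wrist_force: [0.0, -0.1, -0.7]
grip_width: 85.1
grasp_force: 0.0
```

apply_moves --series "0.035 0.866 0 0 0 0 85;0.035 0.866 0 0 0 0 85;0.035 0.866 0 0 0 0 85;0.035 0.866 0 0 0 0 85;0.035 0.866 0 0 0 0 85;0.035 0.866 0 0 0 0 85;0.035 0.866 0 0 0 0 85;0.035 0.866 0 0 0 0 85;0.035 0.866 0 0 0 0 85;0.035 0.866 0 0 0 0 85;0.035 0.866 0 0 0 0 85;0 0 0 0 0 0 85"

```text
time: 15.75
position: [425.3, -61.8, 126.3]
tool_rot: [-0.0, 1.0, -0.004, 0.0]
wrist_force: [0.3, -1.2, 0.1]
grip_width: 85.0
grasp_force: 0.0
```

```bash
python3 - <<'E'
from bench import r
from h import *
a=r.camera("scene"); b=r.camera("wrist")
cv2.imwrite("pics/j1.png",cv2.resize(np.hstack([a["pixels"],b["pixels"]])[:,:,::-1],(800,300),interpolation=cv2.INTER_AREA))
print({k:r.state()[k] for k in("position","tool_rot","wrist_force","grip_width")}, proj(b,[425.6,-64,70]))
E
```

```text
{'position': array([425.63726112, -63.78131284, 126.27576178]), 'tool_rot': array([ 3.16596563e-04,  9.99989357e-01, -4.57985949e-03,  4.59350682e-04]), 'wrist_force': array([ 0.79557426, -0.87988991,  0.08150681]), 'grip_width': 84.7537051337811} [258.35242189 205.52131412]
```

View pics/j1.png

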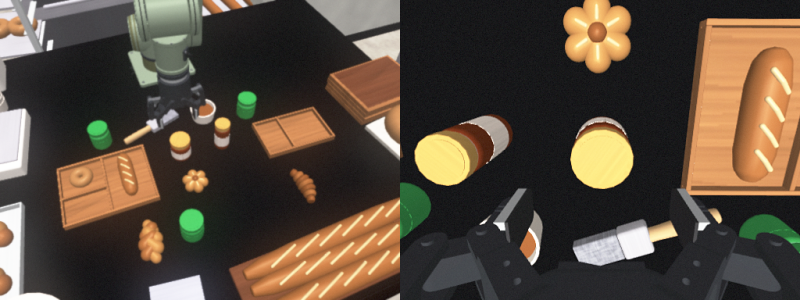

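The ring is in its bay at scene (80,177), and the wide lid is at wrist (258,205), as predicted. Grasping the wide jar.

apply_moves --series "0 0 -0.9 0 0 0 85;0 0 -0.9 0 0 0 85;0 0 -0.9 0 0 0 85;0 0 -0.6 0 0 0 85;0 0 -0.3 0 0 0 85;0 0 0 0 0 0 45;0 0 0 0 0 0 45;0 0 0 0 0 0 45;0 0 0 0 0 0 45;0 0 0 0 0 0 45;0 0 0 0 0 0 45" --newtons 50

```text
time: 16.95
position: [426.4, -64.2, 18.6]
tool_rot: [0.0, 1.0, -0.005, 0.001]
wrist_force: [-0.9, -2.0, 7.0]
grip_width: 56.7
grasp_force: 53.7
```

apply_moves --series "0 0 0.3 0 0 0 45;0 0 0.7 0 0 0 45;0 0 0.9 0 0 0 45;0 0 0.9 0 0 0 45;0 0 0.6 0 0 0 45;0 0 0 0 0 0 45"

```text
time: 17.55
position: [426.9, -64.0, 122.1]
tool_rot: [0.0, 1.0, -0.005, 0.003]
wrist_force: [0.2, -0.4, -3.7]
grip_width: 56.9
grasp_force: 53.9
```

apply_moves --series "0.12 -0.434 0 0 0 0 45;0.239 -0.868 0 0 0 0 45;0.239 -0.868 0 0 0 0 45;0.239 -0.868 0 0 0 0 45;0.239 -0.868 0 0 0 0 45;0.239 -0.868 0 0 0 0 45;0.239 -0.868 0 0 0 0 45;0.239 -0.868 0 0 0 0 45;0.239 -0.868 0 0 0 0 45;0.239 -0.868 0 0 0 0 45;0.239 -0.868 0 0 0 0 45;0.12 -0.434 0 0 0 0 45"

```text
time: 18.75
position: [503.8, -352.7, 117.5]
tool_rot: [-0.0, 1.0, -0.006, -0.001]
wrist_force: [0.1, 0.0, -2.3]
grip_width: 57.2
grasp_force: 54.1
```

apply_moves --series "0 0 0 0 0 0 45;0 0 0 0 0 0 45;0 0 0 0 0 0 45"

```text
time: 19.05
position: [503.7, -349.0, 119.3]
tool_rot: [-0.001, 1.0, -0.005, -0.001]
wrist_force: [-0.3, 0.4, -2.0]
grip_width: 56.9
grasp_force: 54.1
```

apply_moves --series "0.03 -0.03 -0.5 0 0 0 45;0 0 -0.8 0 0 0 45;0 0 -0.8 0 0 0 45;0 0 -0.6 0 0 0 45;0 0 -0.3 0 0 0 45;0 0 -0.05 0 0 0 45;0 0 0 0 0 0 45;0 0 0 0 0 0 45;0 0 0 0 0 0 45"

```text
time: 19.95
position: [505.8, -351.6, 29.4]
tool_rot: [0.001, 1.0, -0.005, 0.001]
wrist_force: [0.5, -0.1, -1.5]
grip_width: 56.9
grasp_force: 54.1
```

apply_moves --series "0 0.02 -0.08 0 0 0 45;0 0 -0.05 0 0 0 45;0 0 0 0 0 0 45;0 0 0 0 0 0 45"

```text
time: 20.35
position: [505.2, -350.6, 24.3]
tool_rot: [0.0, 1.0, -0.005, -0.0]
wrist_force: [0.3, -0.2, -2.2]
grip_width: 57.3
grasp_force: 54.1
```

apply_moves --series "0 0 -0.03 0 0 0 45;0 0 0 0 0 0 45;0 0 0 0 0 0 45"

```text
time: 20.65
position: [505.4, -350.8, 23.7]
tool_rot: [0.0, 1.0, -0.005, 0.0]
wrist_force: [-0.2, 0.1, 0.2]
grip_width: 57.4
grasp_force: 54.3
```

apply_moves --series "0 0 0 0 0 0 76;0 0 0 0 0 0 76;0 0 0 0 0 0 76;0 0 0 0 0 0 76;0 0 0.3 0 0 0 76;0 0 0.7 0 0 0 76;0 0 1 0 0 0 76;0 0 1 0 0 0 76;0 0 0.5 0 0 0 76"

```text
time: 21.55
position: [506.5, -351.5, 132.1]
tool_rot: [0.002, 1.0, -0.005, 0.002]
wrist_force: [-0.3, -0.3, -0.4]
grip_width: 75.8
grasp_force: 0.0
```

apply_moves --series "0.249 0.889 0 0 0 0.016 76;0.249 0.889 0 0 0 0.016 76;0.249 0.889 0 0 0 0.016 76;0.249 0.889 0 0 0 0.016 76;0.249 0.889 0 0 0 0.016 76;0.249 0.889 0 0 0 0.016 76;0.249 0.889 0 0 0 0.016 76;0.249 0.889 0 0 0 0.016 76;0.249 0.889 0 0 0 0.016 76;0.249 0.889 0 0 0 0.016 76;0.249 0.889 0 0 0 0.016 76"

```text
time: 22.65
position: [587.8, -56.2, 129.3]
tool_rot: [0.0, 1.0, 0.002, 0.0]
wrist_force: [0.2, -0.2, -0.3]
grip_width: 75.9
grasp_force: 0.0
```

apply_moves --series "0.249 0.889 0 0 0 0.016 76;0.249 0.889 0 0 0 0.016 76;0.249 0.889 0 0 0 0.016 76;0.249 0.889 0 0 0 0.016 76;0.249 0.889 0 0 0 0.016 76;0.249 0.889 0 0 0 0.016 76;0.249 0.889 0 0 0 0.016 76;0.249 0.889 0 0 0 0.016 76;0.249 0.889 0 0 0 0.016 76;0.249 0.889 0 0 0 0.016 76;0 0 0 0 0 0 76;0 0 0 0 0 0 76"

```text
time: 23.85
position: [662.0, 209.7, 128.7]
tool_rot: [0.0, 1.0, 0.01, -0.0]
wrist_force: [-0.5, -0.1, 0.7]
grip_width: 75.8
grasp_force: 0.0
```

```bash
python3 - <<'E'
from bench import r
from h import *
a=r.camera("scene"); b=r.camera("wrist")
cv2.imwrite("pics/c1.png",cv2.resize(np.hstack([a["pixels"],b["pixels"]])[:,:,::-1],(800,300),interpolation=cv2.INTER_AREA))
print({k:r.state()[k] for k in("position","tool_rot","wrist_force","grip_width")}, proj(b,[662,209,22]))
k,ct=blob(b,*proj(b,[662,209,30]))
W=np.array([at_z(b,*p,20) for p in ct]); print(k.sum(),cv2.minAreaRect(W.astype(np.float32)),W.min(0),W.max(0))
E
```

```text
{'position': array([661.8867569 , 208.56282381, 128.6836219 ]), 'tool_rot': array([ 3.02437501e-04,  9.99958758e-01,  9.07597969e-03, -1.33008396e-04]), 'wrist_force': array([-0.81816854, -0.07008871, -0.28522778]), 'grip_width': 75.97135712788503} [256.98737331 185.07238129]
4642 ((658.7081298828125, 208.73892211914062), (47.579715728759766, 112.26937103271484), 88.85670471191406) [602.41623603 184.01591203] [714.69741853 232.5597565 ]
```

View pics/c1.png

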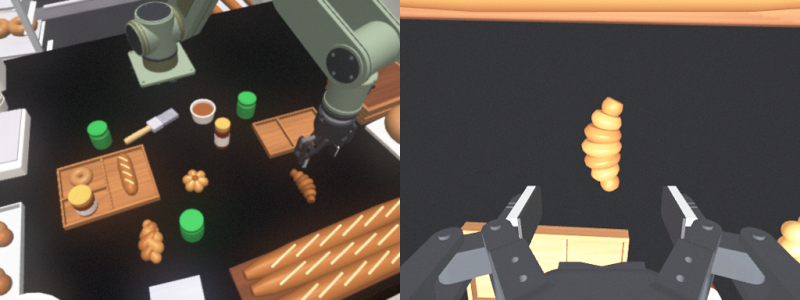

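The wide jar stands in its bay at scene (82,198), and the croissant is at wrist (257,185), as expected. Grasping it.

apply_moves --series "0 0 -0.9 0 0 0 76;0 0 -0.9 0 0 0 76;0 0 -0.9 0 0 0 76;0 0 -0.8 0 0 0 76;0 0 -0.5 0 0 0 76;0 0 -0.18 0 0 0 76;0 0 0 0 0 0 30;0 0 0 0 0 0 30;0 0 0 0 0 0 30;0 0 0 0 0 0 30;0 0 0 0 0 0 30;0 0 0 0 0 0 30" --newtons 30

```text
time: 25.15
position: [663.2, 209.7, 4.7]
tool_rot: [-0.0, 1.0, 0.009, 0.001]
wrist_force: [0.6, -0.2, 5.4]
grip_width: 41.4
grasp_force: 31.6
```

apply_moves --series "0 0 0.4 0 0 0 30;0 0 0.8 0 0 0 30;0 0 0.9 0 0 0 30;0 0 0.7 0 0 0 30;0 0 0.2 0 0 0 30;0 0 0 0 0 0 30"

```text
time: 25.75
position: [662.4, 209.6, 94.0]
tool_rot: [-0.0, 1.0, 0.009, 0.001]
wrist_force: [-0.6, 0.6, -0.5]
grip_width: 41.6
grasp_force: 31.0
```

apply_moves --series "-0.35 0.2 0 0 0 -0.04 30;-0.69 0.41 0 0 0 -0.075 30;-0.69 0.41 0 0 0 -0.075 30;-0.69 0.41 0 0 0 -0.075 30;-0.69 0.41 0 0 0 -0.075 30;-0.69 0.41 0 0 0 -0.075 30;-0.69 0.41 0 0 0 -0.075 30;-0.69 0.41 0 0 0 -0.075 30;-0.69 0.41 0 0 0 -0.075 30;-0.35 0.2 0 0 0 -0.04 30;0 0 0 0 0 0 30;0 0 0 0 0 0 30"

```text
time: 26.95
position: [475.7, 319.7, 92.6]
tool_rot: [0.0, 1.0, -0.02, -0.0]
wrist_force: [0.4, 0.5, -1.5]
grip_width: 41.7
grasp_force: 30.9
```

```bash
python3 - <<'E'
from bench import r
from h import *
a=r.camera("scene"); b=r.camera("wrist")
cv2.imwrite("pics/c2.png",cv2.resize(np.hstack([a["pixels"],b["pixels"]])[:,:,::-1],(800,300),interpolation=cv2.INTER_AREA))
E
```

```text
(no output)
```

View pics/c2.png

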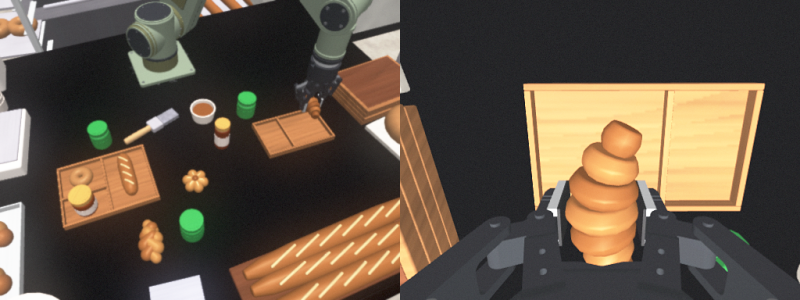

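The croissant is held level over the larger bay (wrist (600,190), bay left of the batten at x≈665). Lowering it.

apply_moves --series "0.05 0.01 -0.5 0 0 0 30;0 0 -0.8 0 0 0 30;0 0 -0.8 0 0 0 30;0 0 -0.4 0 0 0 30;0 0 -0.15 0 0 0 30;0 0 0 0 0 0 30;0 0 0 0 0 0 30;0 0 0 0 0 0 30"

```text
time: 27.85
position: [477.8, 320.6, 14.6]
tool_rot: [-0.001, 1.0, -0.02, 0.001]
wrist_force: [-0.5, -0.4, -0.5]
grip_width: 41.5
grasp_force: 30.9
```

apply_moves --series "0 0 -0.06 0 0 0 30;0 0 -0.05 0 0 0 30;0 0 0 0 0 0 30;0 0 0 0 0 0 30"

```text
time: 28.25
position: [477.0, 320.1, 10.2]
tool_rot: [0.0, 1.0, -0.02, -0.0]
wrist_force: [-0.3, -0.9, -1.0]
grip_width: 41.9
grasp_force: 30.9
```

apply_moves --series "0 0 -0.03 0 0 0 30;0 0 0 0 0 0 30;0 0 0 0 0 0 30"

```text
time: 28.55
position: [477.1, 320.2, 9.7]
tool_rot: [-0.0, 1.0, -0.02, 0.0]
wrist_force: [-1.3, 0.4, 3.0]
grip_width: 41.8
grasp_force: 31.3
```

apply_moves --series "0 0 0 0 0 0 70;0 0 0 0 0 0 70;0 0 0 0 0 0 70;0 0 0 0 0 0 70;0 0 0.3 0 0 0 70;0 0 0.7 0 0 0 70;0 0 1 0 0 0 70;0 0 1 0 0 0 70;0 0 1 0 0 0 70;0 0 1 0 0 0 70;0 0 0 0 0 0 75"

```text
time: 29.65
position: [479.4, 321.6, 164.6]
tool_rot: [-0.003, 1.0, -0.02, 0.004]
wrist_force: [0.4, 0.1, 0.3]
grip_width: 75.1
grasp_force: 0.0
```

apply_moves --series "-0.077 -0.481 0 0 0 1 75;-0.077 -0.481 0 0 0 1 75;-0.077 -0.481 0 0 0 1 75;-0.077 -0.481 0 0 0 1 75;-0.077 -0.481 0 0 0 1 75;-0.077 -0.481 0 0 0 1 75;-0.077 -0.481 0 0 0 1 75;-0.077 -0.481 0 0 0 1 75;-0.077 -0.481 0 0 0 1 75"

```text
time: 30.55
position: [455.7, 189.5, 159.1]
tool_rot: [0.0, 0.931, 0.366, -0.0]
wrist_force: [0.1, -0.6, -0.1]
grip_width: 74.7
grasp_force: 0.0
```

apply_moves --series "-0.077 -0.481 0 0 0 1 75;-0.077 -0.481 0 0 0 1 75;-0.077 -0.481 0 0 0 1 75;-0.077 -0.481 0 0 0 1 75;-0.077 -0.481 0 0 0 1 75;-0.077 -0.481 0 0 0 1 75;-0.077 -0.481 0 0 0 1 75;-0.077 -0.481 0 0 0 1 75;-0.077 -0.481 0 0 0 1 75;0 0 0 0 0 0 75;0 0 0 0 0 0 75"

```text
time: 31.65
position: [435.4, 60.5, 159.3]
tool_rot: [-0.0, 0.722, 0.692, 0.0]
wrist_force: [0.2, 0.1, 0.1]
grip_width: 75.0
grasp_force: 0.0
```

```bash
python3 - <<'E'
from bench import r
from h import *
a=r.camera("scene"); b=r.camera("wrist")
cv2.imwrite("pics/s1.png",cv2.resize(np.hstack([a["pixels"],b["pixels"]])[:,:,::-1],(800,300),interpolation=cv2.INTER_AREA))
print({k:r.state()[k] for k in("position","tool_rot","wrist_force","grip_width")}, proj(b,[435.6,60.3,96]))
E
```

```text
{'position': array([435.54327941,  60.88734291, 159.31011876]), 'tool_rot': array([-6.13911059e-05,  7.21667671e-01,  6.92239661e-01,  1.42317356e-04]), 'wrist_force': array([-0.10806189, -0.31646672, -0.0086612 ]), 'grip_width': 74.59360156488005} [258.48841586 202.78065982]
```

View pics/s1.png

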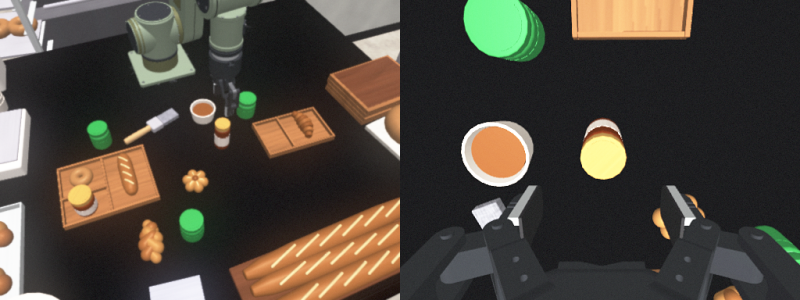

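The croissant is in the larger bay at scene (304,124), and the slim lid is at wrist (259,202), as predicted. Checking bowl clearance first.

```bash
python3 - <<'E'
from bench import r
from h import *
b=r.camera("wrist")
for z in (0,35,50): print(z,[at_z(b,(u-400)*1.28,v*1.28,z).round() for u,v in((533,150),(497,153))])
t=r.camera("top"); print(at_z(t,357/1.5625,392/1.5625,35), at_z(t,268/1.5625,395/1.5625,70), at_z(t,290/1.5625,395/1.5625,70))
E
```

```text
0 [array([342.,  42.]), array([293.,  39.])]
35 [array([353.,  52.]), array([310.,  51.])]
50 [array([358.,  57.]), array([317.,  55.])]
[349.04873133  49.49057506] [345.049009   177.33208718] [344.93309018 145.09795239]
```

apply_moves --series "0 -0.01 -0.9 0 0 0 75;0 0 -0.9 0 0 0 75;0 0 -0.9 0 0 0 75;0 0 -0.8 0 0 0 75;0 0 -0.4 0 0 0 75;0 0 0 0 0 0 75;0 0 0 0 0 0 30;0 0 0 0 0 0 30;0 0 0 0 0 0 30;0 0 0 0 0 0 30;0 0 0 0 0 0 30;0 0 0 0 0 0 30" --newtons 45

```text
time: 33.05
position: [436.4, 60.3, 43.3]
tool_rot: [0.001, 0.721, 0.692, 0.001]
wrist_force: [0.2, -0.5, 6.1]
grip_width: 43.4
grasp_force: 45.6
```

```bash
python3 -c "
from bench import r
print({k:r.state()[k] for k in('position','tool_rot','wrist_force','grip_width','grasp_force')})"
```

```text
{'position': array([436.43483075,  60.29738149,  43.33705052]), 'tool_rot': array([0.0007369 , 0.72143144, 0.69248458, 0.001116  ]), 'wrist_force': array([ 0.16519156, -0.54747994,  6.06040137]), 'grip_width': 43.417359705126366, 'grasp_force': 45.55960536003113}
```

apply_moves --series "0 0 0.3 0 0 0 30;0 0 0.6 0 0 0 30;0 0 0.8 0 0 0 30;0 0 0.6 0 0 0 30;0 0 0.3 0 0 0 30"

```text
time: 33.55
position: [435.9, 60.1, 122.0]
tool_rot: [0.001, 0.721, 0.693, 0.001]
wrist_force: [0.8, -0.9, -2.0]
grip_width: 43.4
grasp_force: 46.1
```

apply_moves --series "0.06 0.26 0 0 0 0 30;0.155 0.645 0 0 0 0 30;0.155 0.645 0 0 0 0 30;0.155 0.645 0 0 0 0 30;0.155 0.645 0 0 0 0 30;0.155 0.645 0 0 0 0 30;0.155 0.645 0 0 0 0 30;0.155 0.645 0 0 0 0 30;0.075 0.385 0 0 0 0 30;0 0 0 0 0 0 30;0 0 0 0 0 0 30;0 0 0 0 0 0 30"

```text
time: 34.75
position: [471.5, 214.1, 120.0]
tool_rot: [-0.0, 0.722, 0.692, -0.001]
wrist_force: [-0.3, -0.3, -1.2]
grip_width: 43.2
grasp_force: 46.1
```

apply_moves --series "0.04 0.03 -0.4 0 0 0 30;0 0 -0.7 0 0 0 30;0 0 -0.6 0 0 0 30;0 0 -0.4 0 0 0 30;0 0 -0.15 0 0 0 30;0 0 0 0 0 0 30;0 0 0 0 0 0 30;0 0 0 0 0 0 30"

```text
time: 35.55
position: [473.9, 216.0, 53.6]
tool_rot: [0.0, 0.721, 0.693, 0.001]
wrist_force: [-0.3, 0.0, -1.4]
grip_width: 42.9
grasp_force: 46.1
```

apply_moves --series "0 0 -0.07 0 0 0 30;0 0 -0.05 0 0 0 30;0 0 0 0 0 0 30;0 0 0 0 0 0 30"

```text
time: 35.95
position: [473.3, 215.8, 49.3]
tool_rot: [0.0, 0.721, 0.693, 0.0]
wrist_force: [-0.4, 0.1, -0.9]
grip_width: 42.9
grasp_force: 46.1
```

apply_moves --series "0 0 -0.03 0 0 0 30;0 0 0 0 0 0 30;0 0 0 0 0 0 30"

```text
time: 36.25
position: [473.4, 215.8, 48.4]
tool_rot: [0.0, 0.721, 0.693, 0.0]
wrist_force: [-0.1, 0.3, -1.6]
grip_width: 43.1
grasp_force: 46.2
```

apply_moves --series "0 0 -0.02 0 0 0 30;0 0 0 0 0 0 30;0 0 0 0 0 0 30"

```text
time: 36.55
position: [473.4, 215.9, 48.3]
tool_rot: [0.0, 0.721, 0.693, 0.0]
wrist_force: [-0.8, -0.4, 6.7]
grip_width: 43.0
grasp_force: 46.8
```

apply_moves --series "0 0 0 0 0 0 68;0 0 0 0 0 0 68;0 0 0 0 0 0 68;0 0 0 0 0 0 68;0 0 0.4 0 0 0 68;0 0 0.8 0 0 0 68;0 0 1 0 0 0 68;0 0 1 0 0 0 68;0 0 1 0 0 0 68;0 0 0.6 0 0 0 68"

```text
time: 37.55
position: [474.1, 216.1, 195.2]
tool_rot: [0.001, 0.721, 0.693, 0.002]
wrist_force: [0.1, 0.4, -0.8]
grip_width: 67.8
grasp_force: 0.0
```

apply_moves --series "-0.2 -1 0 0 0 0 68;-0.2 -1 0 0 0 0 68;-0.2 -1 0 0 0 0 68;-0.2 -1 0 0 0 0 68;-0.2 -1 0 0 0 0 68;-0.2 -1 0 0 0 0 68;-0.2 -1 0 0 0 0 68;-0.2 -1 0 0 0 0 68;0 0 0 0 0 0 68;0 0 0 0 0 0 68;0 0 0 0 0 0 68"

```text
time: 38.65
position: [425.5, -23.6, 192.2]
tool_rot: [0.0, 0.721, 0.693, 0.0]
wrist_force: [-0.8, -1.2, 0.6]
grip_width: 68.2
grasp_force: 0.0
```

```bash
python3 - <<'E'
from bench import r
from h import *
a=r.camera("scene"); t=r.camera("top")
cv2.imwrite("pics/f1.png",cv2.resize(a["pixels"][:,:,::-1],(800,600),interpolation=cv2.INTER_CUBIC))
cv2.imwrite("pics/f2.png",cv2.resize(t["pixels"][:,:,::-1],(800,600),interpolation=cv2.INTER_CUBIC))
print(r.state()["position"],r.state()["wrist_force"])
E
```

```text
[425.4839589  -23.41695983 191.91212826] [ 0.01846323 -0.22843827  0.56575263]
```

View pics/f1.png

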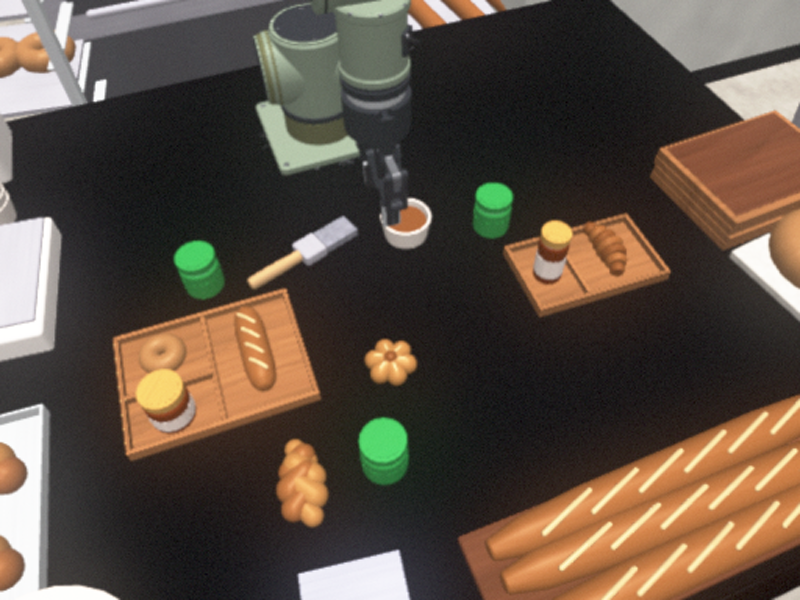

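View pics/f2.png

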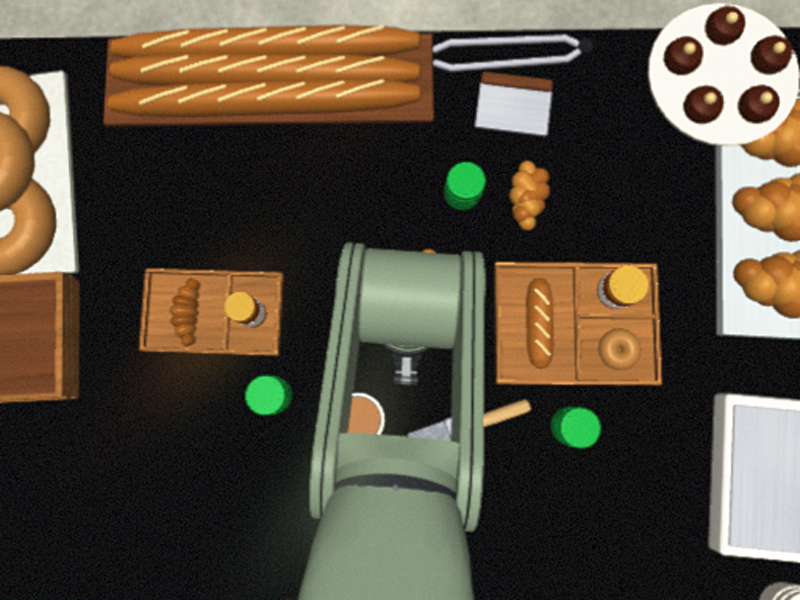

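Everything stands in its own bay: baguette at (539,323), ring at (620,349), wide jar at (627,286), croissant at (184,312) and slim jar at (241,308), all in the top view. The star roll, plaited bun and green jars have not moved.

```bash
python3 -c "
from bench import r
print(r.close_job())"
```

```text
the job is handed in; nothing more can be done
None
```

Both trays are made up as asked, in the order asked, and the job is handed in at about 39 s; the last pictures show each piece upright in its bay and the star roll and plaited bun where they lay.

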